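Show the nested parts cups to the inspection camera

ROBOT

A 6-joint arm with a two-finger parallel gripper is mounted at the origin on a cart in front of the work surface, level with it; the furniture and walls round the work are solid. World frame = base frame: x ahead of the robot, y to its left, z up, the work surface at z = 0. Lengths are in m, angles in rad, forces in N, time in s.
With the tool pointing down it reaches from about 0.35 to 0.85 m from the base axis. Payload 8.1 kg.
Tool frame: the origin (TCP) lies between the finger pads; the fingertips stand 17 mm ahead of it and the grasp point (between the pads) lies 2 mm behind it; z points along the fingers, y is the direction in which the jaws open and shut (so a half turn about z gives the same grasp; the last joint's range is limited). The gripper opens to 85 mm and grips with 20 to 120 N. Pads are 22 mm wide; open, the fingers measure 114 mm over their backs; the gripper's body (76 mm by 85 mm) begins 54 mm behind the grasp point. The pads swing forward as they close: fully open they stand 13 mm farther back than shut.
Start: joints at [1.091, 0.13, 1.488, -0, 1.523, -0.085], TCP at [0.231, 0.554, 0.248] pointing down, gripper open.
Joint ranges: [-2.96, 2.96], [-0.89, 2.26], [0.02, 2.5], [-1.34, 4.48], [0, 2.73], [-2.66, 2.66]. Speed limits (rad/s): [2.39, 2.39, 2.79, 3.14, 3.14, 3.14].

INTERFACE

Orientations are given as a unit quaternion [x, y, z, w].
In Python, from cell import read_state, viewer, bot gives the robot as it stands. The module is installed in compiled form; this text tells all that it offers.
- The arm moves only by the tool drive_tool, never from a script. Its argument "deltas" is one flat list of numbers, 6 for each row, row after row: the shift along the tool's x, y, z in cm, then the turn, a rotation vector about the tool's x, y, z in degrees. In form: [tx, ty, tz, wx, wy, wz, tx, ty, tz, wx, wy, wz, ...]. A call has exactly 5 rows; each row shifts and turns the pose as measured when the row begins, along the tool's axes as they then stand; what a row does not reach is not made up. A row lasts 1/10 s, in which the tool goes at most 50 mm and 8.59 degrees, less where a joint would pass 70% of its speed; a pose out of reach is approached as far as the arm can. A call with a gripper value outside its range is refused whole. "grip" is the closure, from 0 (fully open) to 1 (shut), set as the call begins (left out, the last holds). The fingers move at their own pace and stop on an object; "squeeze" is the grip in N (left out, the last holds). Time passes only in rows, so rows that do not move let the fingers close, or fill a call up. It gives the time, the measured TCP pose, the force and the opening at its end, in the units of the state.
- read_state(): the state, without advancing time (a new reading comes with each control period).
- viewer.capture(name): name is "scene" or "top"; returns (picture, depth): 400x640x3 uint8, red, green, blue; 400x640 float32, m along the optical axis (not along the pixel's ray), 0 where there is no reading.
- viewer.calibration(name): a dict with "fov_y" (degrees; the focal length in pixels is half the picture's height over the tangent of half this angle, whatever the lens; pixels are square), "cx", "cy" (the principal point, pixels), "rvec" (rotation vector, rad) and "tvec" (3), from world to camera coordinates, as OpenCV has them. Camera axes: x right, y down, z forward; pixel columns grow to the right and rows downward; lengths in m; the calibration is good to about 2 mm. A picture is of the moment at which its call begins. calibration takes no time and is no camera call.
- bot.job_done(): hands the job in, once; it reports no verdict.
Trained networks look in the newest picture that a camera, given by its name, has taken for a name from the list of things; names that differ only in an ending like _2 or _b are one class to them, and where a whole thing is asked for, a point or a joint stands for the part that bears it (a point fixed in the world has none). Each returns a list of dicts, best first, with "p" (0 to 1); they miss things now and then, are a little off and sometimes report something else, mostly with a low value. They report only what shows in the picture. A call takes as long as a camera call. They do not tell look-alikes from the thing itself.
- viewer.silhouettes(camera, query): "region" (400x640 bool, what is visible of it) and "centre" ([column, row] in pixels, amid what is visible of it).
The state is a dict: "time": time; "joint_pos": joint angles; "joint_velocities": joint speeds; "tau": joint torques, N m; "tcp_pos": TCP position; "tcp_rot": TCP orientation; "contact_force": force on the tool from outside, world axes, zero at the start; "wrist_torque": the same for the moment, N m; "opening": finger opening in m.
Only numpy, scipy, OpenCV 4.12 (cv2) and the standard library are available. Lean on these libraries where they do the work, as an engineer would, in place of code of your own. Each camera call takes 0.05 s, during which the arm holds its last target.

TASK

Stand one of the two small aluminium cups upright inside the other on the bench, so that it seats fully in it. Then pick up the nested pair together and present its underside to the inspection camera: squarely facing the lens, centred on it, 10 cm in front of the glass. Finish while still holding the pair there in the air; do not touch the camera or disturb the jar, the spool and the anvil.

Things in the scene. Friction and masses are not known exactly. Their poses are not given: they have to be found in the camera images.
- cup_a_center (a point): Centre (16 mm above the underside) of one of two identical loose round aluminium cups, open at the top, 60 to 110 g, upright at the start; z axis along the cup's axis to its mouth. 32 mm tall. Foot: lowest 14 mm, 40 to 42 mm in diameter. Collar above it: 18 mm tall, 52 mm outside diameter, 47 mm inside. The work surface is z = 0
- cup_b_center (a point): Centre of the other cup, identical. Either may go into the other: the foot of the upper enters the mouth of the lower, with about 3 mm of play all round, and the shoulder under its collar rests on the lower's rim. Nested, the upper stands 18 mm higher than the lower, and the pair is 50 mm tall, 52 mm in diameter
- cup_a_base (a point): Centre of the underside of cup_a; z axis towards its mouth
- cup_b_base (a point): Centre of the underside of cup_b; z axis towards its mouth
- lens (a point): Centre of the lens glass of the small grey inspection camera, fixed to the bench on a round dark foot of 72 mm diameter (about 100 mm tall in all, head 44 mm wide, black barrel of 38 mm diameter). It looks up, 60 degrees above the horizontal; z axis is its line of sight, out of the lens
- focus (a point): The point on the camera's line of sight 100 mm in front of the lens glass, where the centre of the pair's underside belongs; z axis along the line of sight, away from the lens
- camera: The inspection camera's foot, fixed; origin at the centre of its underside on the bench; its -x axis points to the side to which the lens leans. The head sits in a fork 50 mm above the bench
- jar_center (a point): Centre of a closed rivet jar with dark lid, 55 mm diameter, 55 mm tall; a bystander to be left alone
- rivet_jar: The same jar, origin at the centre of its underside
- spool_center (a point): Centre of a thread spool, 50 mm diameter, 60 mm tall; a bystander to be left alone
- thread_spool: The same spool, origin at the centre of its underside
- anvil_center (a point): Centre of a small round steel anvil, 43 mm diameter, 18 mm tall; a bystander to be left alone
- cup_a: The cup cup_a, origin at the centre of its underside
- cup_b: The cup cup_b, origin at the centre of its underside
There are look-alikes about, which are no part of the job. What is shaped like the cup_b but brown or pink is not meant.

How it is judged:
On the way:
1. one cup stands upright and fully seated in the other, which stands on the bench (distance between cup_a_base and cup_b_base below 0.021 m and angle between the z axis of cup_a_base and the z axis of cup_b_base, either way round below 0.1 rad and angle between each of cup_a_base, cup_b_base's own z axis and vertical below 0.12 rad and height (world z) of any of cup_a_base, cup_b_base below 0.005 m), for 0.2 s.
At the end, for the whole second after the job is handed in: Cups still fully nested (undersides within 21 mm, axes within 0.1 rad), fingers holding the lower one, the centre of its underside within 20 mm of the point 100 mm in front of the lens, cup axes within 0.2 rad of the line of sight, underside to the lens, camera untouched, pair still (distance between cup_a_base and cup_b_base below 0.021 m and angle between the z axis of cup_a_base and the z axis of cup_b_base, either way round below 0.1 rad and angle between the z axis of each of cup_a_base, cup_b_base and the z axis of focus, either way round below 0.2 rad and angle between each of cup_a_base, cup_b_base's own z axis and vertical below 1 rad and ((z of cup_b_base in the frame of cup_a_base above 0 m and distance between cup_a_base and focus below 0.02 m and contact force between cup_a and the fingers above 1 N) or (z of cup_a_base in the frame of cup_b_base above 0 m and distance between cup_b_base and focus below 0.02 m and contact force between cup_b and the fingers above 1 N)) and contact force between camera and anything else below 0.3 N and linear speed of each of cup_a, cup_b below 0.03 m/s); the arm keeps its last pose, push and grip.
It fails at once if the camera is touched with more than 2 N (contact force between camera and anything else above 2 N).
It fails at once if the jar is moved more than 20 mm or tipped (distance of jar_center from where it was at the start of the episode above 0.02 m or angle between rivet_jar's own z axis and vertical above 0.3 rad).
It fails at once if the spool is moved more than 20 mm or tipped (distance of spool_center from where it was at the start of the episode above 0.02 m or angle between thread_spool's own z axis and vertical above 0.3 rad).
It fails at once if the anvil is moved more than 20 mm (distance of anvil_center from where it was at the start of the episode above 0.02 m).
It also fails if it takes over 48 s, if anything falls off the work surface, if the arm or the gripper's body presses on something with over 40 N, if the wrist force passes 120 N, or if a joint passes its speed limit or range.

## Working session

There is one attempt and no reset: what is moved stays moved. The work goes in short steps, Python scripts to look and compute and a tool call to move; the robot and the scene stay as the last step left them, time stands still between calls to the robot, and variables do not carry over. Pictures are saved under pics/ and viewed, and the job is handed in when it is done.

Besides the shell and the picture viewer there is one more tool, called after ">>>" by a JSON object that holds its "method" and its "body", one argument or row to a line. drive_tool: Moves the arm, as the interface text tells. Its arguments: {"type":"object","properties":{"deltas":{"type":"array","items":{"type":"number"}},"grip":{"type":"number"},"squeeze":{"type":"number"}},"required":["deltas"]}

```bash
mkdir -p pics
cat > h.py <<'E'
import numpy as np, cv2
from cell import read_state, viewer, bot
from scipy.spatial.transform import Rotation as R
def cal(n):
    c=viewer.calibration(n); f=200/np.tan(np.radians(c['fov_y'])/2)
    return f,c['cx'],c['cy'],cv2.Rodrigues(np.array(c['rvec'],float))[0],np.array(c['tvec'],float)
def cloud(n,d):
    f,cx,cy,Rm,t=cal(n); v,u=np.mgrid[0:400,0:640]
    P=np.stack([(u-cx)/f*d,(v-cy)/f*d,d],-1)
    return (P-t)@Rm
def proj(n,p):
    f,cx,cy,Rm,t=cal(n); q=Rm@np.array(p)+t
    return q[0]/q[2]*f+cx,q[1]/q[2]*f+cy
E
python3 - <<'E'
from h import *
s=read_state(); print(s)
for n in('scene','top'):
    im,d=viewer.capture(n); cv2.imwrite(f'pics/{n}0.png',im[...,::-1]); np.save(f'{n}_d.npy',d); np.save(f'{n}_im.npy',im)
    print(n,viewer.calibration(n))
    P=cloud(n,d)
    for q in('cup_a','camera','rivet_jar','thread_spool','anvil_center','lens'):
        for r in viewer.silhouettes(n,q):
            m=r['region']&(d>0); X=P[m]
            print(n,q,round(r['p'],2),np.round(r['centre']),m.sum(),np.round(np.median(X,0),3),np.round(np.percentile(X,[2,98],axis=0),3).tolist(),im[m].mean(0).astype(int))
E
```

```text
{'time': 0.0, 'joint_pos': array([ 1.09058119e+00,  1.31160630e-01,  1.48929106e+00,  3.75355138e-07,
        1.52298906e+00, -8.53925910e-02]), 'joint_velocities': array([ 5.72439386e-04, -1.28652817e-03, -1.40291643e-03, -3.45160652e-04,
        1.38242895e-04,  2.58167309e-05]), 'tau': array([ 7.66226167e-04, -5.69404256e+01, -5.00544298e+01,  1.07824712e-04,
        1.47896254e-02,  5.45287079e-06]), 'tcp_pos': array([0.23052104, 0.55338705, 0.24723825]), 'tcp_rot': array([ 1.96131471e-01,  9.80577173e-01, -8.87286992e-04, -2.58034149e-04]), 'contact_force': array([-0.32722997,  0.20681508, -0.67634806]), 'wrist_torque': array([ 0.07531991, -0.00652171, -0.03429429]), 'opening': 0.08532557816074543}
scene {'fov_y': 42.73304168416999, 'cx': 325.19073345475636, 'cy': 204.3994808671154, 'rvec': array([ 2.02831371, -0.61026059,  0.3716041 ]), 'tvec': array([-0.44517591,  0.33578759,  1.21950224])}
scene cup_a 0.81 [352. 247.] 230 [0.654 0.036 0.024] [[0.626, 0.011, 0.005], [0.676, 0.061, 0.036]] [182 108 125]
scene cup_a 0.72 [298. 253.] 289 [0.497 0.09  0.018] [[0.471, 0.061, -0.003
[... 2087 characters left out ...]
94]
top cup_a 0.52 [389. 187.] 588 [ 0.663 -0.051  0.068] [[0.635, -0.089, 0.005], [0.701, -0.024, 0.099]] [58 58 60]
top camera 0.93 [390. 188.] 577 [ 0.663 -0.05   0.069] [[0.635, -0.09, 0.005], [0.696, -0.025, 0.099]] [57 57 60]
top rivet_jar 0.79 [277. 195.] 346 [0.641 0.235 0.054] [[0.617, 0.211, 0.046], [0.664, 0.259, 0.059]] [54 50 47]
top rivet_jar 0.49 [461. 190.] 376 [ 0.664 -0.239  0.059] [[0.642, -0.263, 0.002], [0.687, -0.221, 0.065]] [175 172 159]
top thread_spool 0.94 [458. 192.] 366 [ 0.663 -0.239  0.059] [[0.642, -0.264, 0.004], [0.685, -0.221, 0.065]] [176 173 160]
top lens 0.74 [393. 188.] 394 [ 0.662 -0.054  0.08 ] [[0.635, -0.077, 0.037], [0.693, -0.035, 0.1]] [57 57 59]
```

Run:
```python
import cv2
t=cv2.imread('pics/top0.png')[140:300,220:500]; s=cv2.imread('pics/scene0.png')[170:330,210:490]
cv2.imwrite('pics/c1.png',cv2.resize(t,(800,457),interpolation=3)); cv2.imwrite('pics/c2.png',cv2.resize(s,(800,457),interpolation=3))
```

```text
(no output)
```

View pics/c1.png

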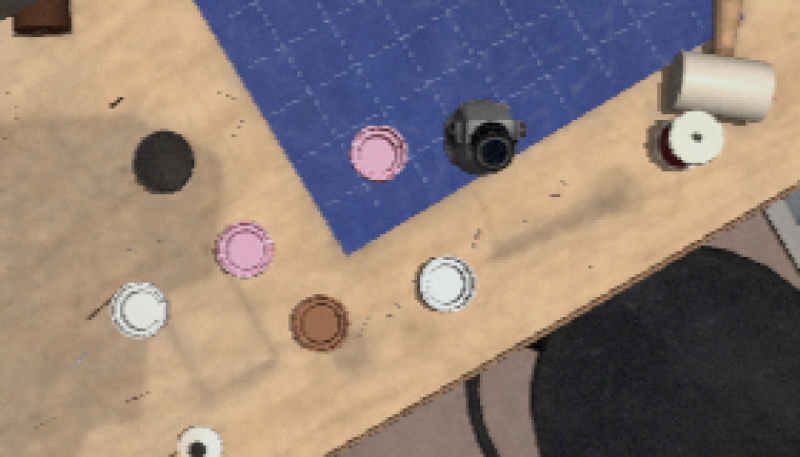

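View pics/c2.png

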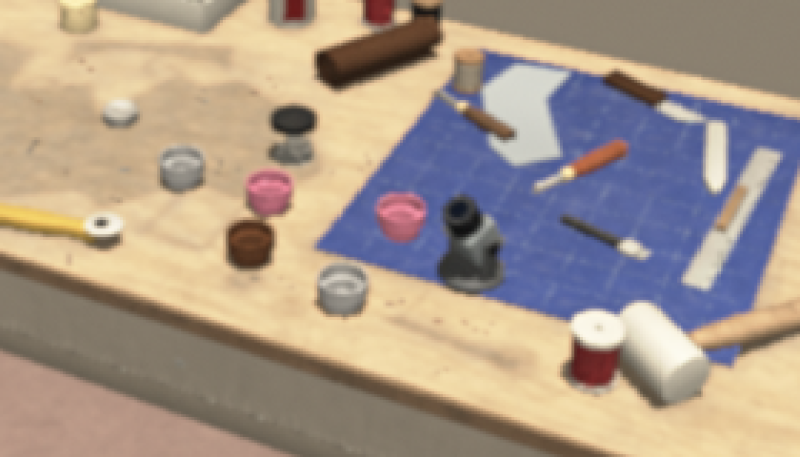

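View pics/top0.png

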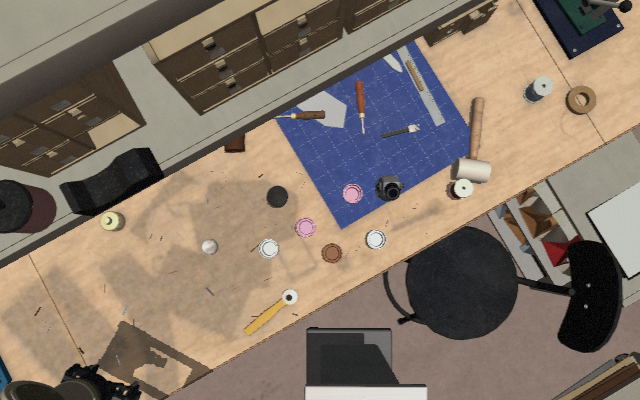

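View pics/scene0.png

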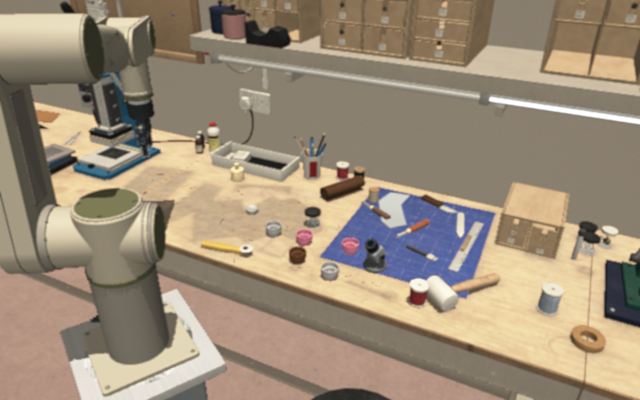

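Two aluminium candidates: top (269,248) / scene (273,229), and top (375,239) / scene (330,271). Both are bare silver with the right shape. The pink ones at top (303,228) and (354,193) and the brown one at top (331,253) are look-alikes, and the small white cap at top (209,246) is the anvil. The enlarged crops above confirm the colours. Next I measure precisely.

```bash
cat > fit.py <<'E'
from h import *
from scipy.optimize import least_squares
def synth(n,c,h=0.032,z0=0.0,axis=None):
    a=np.linspace(0,2*np.pi,60,endpoint=False); f,cx,cy,Rm,t=cal(n)
    pts=[]
    for z,r in((0,.020),(.014,.021),(.014,.026),(h,.026)):
        pts+= [[c[0]+r*np.cos(q),c[1]+r*np.sin(q),z0+z] for q in a]
    Q=np.array(pts)@Rm.T+t; uv=np.c_[Q[:,0]/Q[:,2]*f+cx,Q[:,1]/Q[:,2]*f+cy]
    hull=cv2.convexHull((uv*16).astype(np.float32))
    M=cv2.moments(hull); return np.array([M['m10']/M['m00'],M['m01']/M['m00']])/16, M['m00']/256
def fitcup(n,centroid,g,h=0.032):
    return least_squares(lambda p:synth(n,p,h)[0]-centroid,g).x
E
python3 - <<'E'
from fit import *
for n in('top','scene'):
    d=np.load(n+'_d.npy'); im=np.load(n+'_im.npy'); P=cloud(n,d)
    for g in((.507,.257),(.533,-.028)):
        near=np.hypot(P[...,0]-g[0],P[...,1]-g[1])<.034
        m=near&(P[...,2]>.024)&(P[...,2]<.045)
        X=P[m]; r=least_squares(lambda p:np.hypot(X[:,0]-p[0],X[:,1]-p[1])-p[2],[*g,.025],loss='soft_l1',f_scale=.002)
        # colour mask: low saturation
        c=im.astype(int); sat=c.max(-1)-c.min(-1)
        mm=near&(sat<28)
        v,u=np.nonzero(mm); cen=np.array([u.mean(),v.mean()]); s,ar=synth(n,g)
        print(n,g,'rim',m.sum(),np.round(r.x,4),'z',np.round(np.percentile(X[:,2],[50,90]),3),'mask',mm.sum(),round(ar),cen,np.round(fitcup(n,cen,g),4))
    # silhouettes
    for r in viewer.silhouettes(n,'cup_a'):
        v,u=np.nonzero(r['region']); cen=np.array([u.mean(),v.mean()]); m=r['region']; 
        if (im[m].astype(int).max(1)-im[m].min(1)).mean()<35: 
            g=P[m].mean(0)[:2]; print(' sil',n,round(r['p'],2),m.sum(),cen,np.round(fitcup(n,cen,g),4))
# camera cloud
for n in('top','scene'):
    d=np.load(n+'_d.npy'); im=np.load(n+'_im.npy').astype(int); P=cloud(n,d)
    near=np.hypot(P[...,0]-.665,P[...,1]+.055)<.075
    for lo,hi in((.003,.02),(.02,.04),(.04,.06),(.06,.08),(.08,.11)):
        m=near&(P[...,2]>lo)&(P[...,2]<hi)&(im.max(-1)-im.min(-1)<40)&(im.mean(-1)<130)
        if m.sum()>4: print(n,lo,hi,m.sum(),np.round(P[m].mean(0),4),np.round(P[m].min(0),3),np.round(P[m].max(0),3))
    # gripper tips
    q=np.hypot(P[...,0]-.2305,P[...,1]-.5534)<.08
    m=q&(P[...,2]>.19)&(P[...,2]<.3); 
    if m.sum(): print(n,'grip',m.sum(),np.round(np.sort(P[m][:,2])[:8],3))
E
python3 - <<'E'
import cv2
t=cv2.imread('pics/top0.png')[165:215,365:430]; s=cv2.imread('pics/scene0.png')[230:280,345:410];g=cv2.imread('pics/scene0.png')[60:170,60:200]
cv2.imwrite('pics/c3.png',cv2.hconcat([cv2.resize(x,(390,300),interpolation=cv2.INTER_CUBIC) for x in (t,s)]))
cv2.imwrite('pics/c4.png',cv2.resize(g,None,fx=4,fy=4,interpolation=2))
E
```

```text
top (0.507, 0.257) rim 70 [0.507  0.257  0.0244] z [0.032 0.035] mask 316 327 [268.39240506 248.10759494] [0.5072 0.2566]
top (0.533, -0.028) rim 69 [ 0.5328 -0.0234  0.0245] z [0.031 0.035] mask 315 325 [375.62222222 239.0031746 ] [ 0.5328 -0.0231]
 sil top 0.52 317 [267.9873817  248.09148265] [0.5072 0.2577]
 sil top 0.52 592 [388.26182432 187.65540541] [ 0.6682 -0.0568]
scene (0.507, 0.257) rim 76 [0.5069 0.2511 0.0241] z [0.029 0.033] mask 201 220 [273.0199005  228.36318408] [0.505 0.252]
scene (0.533, -0.028) rim 102 [ 0.5325 -0.0286  0.0243] z [0.029 0.033] mask 244 288 [329.38114754 270.68032787] [ 0.5316 -0.0286]
 sil scene 0.7 286 [329.73776224 270.25874126] [ 0.5336 -0.0275]
 sil scene 0.52 210 [273.34285714 228.07619048] [0.5067 0.253 ]
top 0.003 0.02 140 [ 0.662  -0.0406  0.0103] [ 0.607 -0.099  0.003] [0.704 0.014 0.019]
top 0.04 0.06 106 [ 0.6775 -0.0531  0.0534] [ 0.645 -0.091  0.04 ] [ 0.696 -0.023  0.06 ]
top 0.06 0.08 125 [ 0.6712 -0.0516  0.0705] [ 0.633 -0.09   0.06 ] [ 0.689 -0.028  0.08 ]
top 0.08 0.11 195 [ 0.6522 -0.0569  0.0904] [ 0.632 -0.075  0.08 ] [ 0.678 -0.04   0.105]
top grip 261 [0.244 0.245 0.246 0.247 0.248 0.248 0.248 0.248]
scene 0.003 0.02 229 [ 0.6585 -0.0673  0.0112] [ 0.606 -0.098  0.004] [0.708 0.017 0.02 ]
scene 0.02 0.04 60 [ 0.6667 -0.0767  0.0302] [ 0.656 -0.092  0.02 ] [0.697 0.013 0.04 ]
scene 0.04 0.06 94 [ 0.6617 -0.0793  0.0515] [ 0.643 -0.097  0.041] [ 0.696 -0.046  0.06 ]
scene 0.06 0.08 74 [ 0.6562 -0.0751  0.0685] [ 0.634 -0.096  0.06 ] [ 0.684 -0.044  0.08 ]
scene 0.08 0.11 123 [ 0.6483 -0.0651  0.089 ] [ 0.629 -0.082  0.08 ] [ 0.667 -0.044  0.099]
scene grip 176 [0.239 0.242 0.243 0.244 0.244 0.245 0.245 0.245]
```

View pics/c3.png

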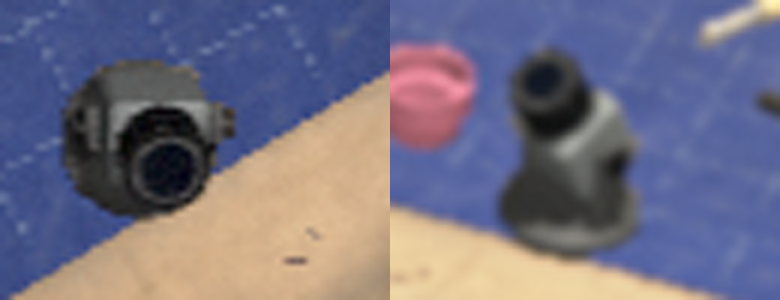

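View pics/c4.png

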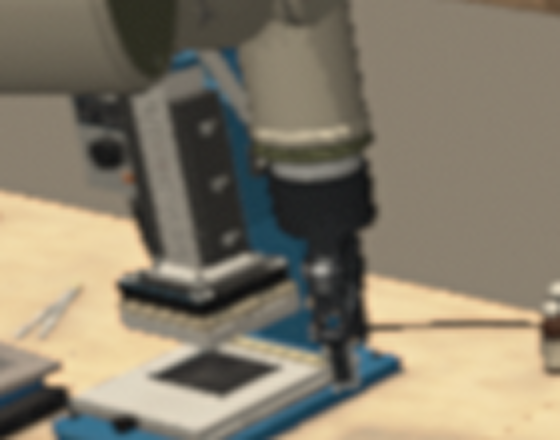

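```bash
cat > cam.py <<'E'
from h import *
from scipy.optimize import least_squares
obs={'top':(392.5,193.3),'scene':(370.8,243.3)}
lens=least_squares(lambda p:np.r_[np.subtract(proj('top',p),obs['top']),np.subtract(proj('scene',p),obs['scene'])],[.65,-.06,.09])
print('lens tri',lens.x,lens.fun)
for n in('top','scene'):
    d=np.load(n+'_d.npy'); P=cloud(n,d); f,cx,cy,Rm,t=cal(n)
    u,v=map(round,obs[n]); print(n,'depth at lens',np.round(P[v,u],4))
    W=P[v-9:v+10,u-9:u+10].reshape(-1,3); c0=P[v,u]
    # ransac plane
    rng=np.random.default_rng(0); best=None
    for _ in range(4000):
        a,b,c=W[rng.choice(len(W),3,False)]; nn=np.cross(b-a,c-a); l=np.linalg.norm(nn)
        if l<2e-5: continue
        nn/=l; nn*=np.sign(nn[2])
        if abs((c0-a)@nn)>.006: continue
        if not .7<nn[2]<.97: continue
        s=np.abs((W-a)@nn)<.002; k=s&(np.linalg.norm(W-c0,axis=1)<.023)
        if best is None or k.sum()>best[0]: best=(k.sum(),nn,k)
    X=W[best[2]]; nn=np.linalg.svd(X-X.mean(0))[2][2]; nn*=np.sign(nn[2])
    print(n,best[0],'face c',np.round(X.mean(0),4),'n',np.round(nn,3),'az',np.degrees(np.arctan2(nn[1],nn[0])),'el',np.degrees(np.arcsin(nn[2])))
# stud line (top view, z=.05) and foot
def ray(n,uv,z):
    f,cx,cy,Rm,t=cal(n); D=Rm.T@np.array([(uv[0]-cx)/f,(uv[1]-cy)/f,1]); C=-Rm.T@t; return C+D*(z-C[2])/D[2]
a=ray('top',(365+80/6,165+125/6),.05); b=ray('top',(365+228/6,165+122/6),.05); e=b-a; print('stud az perp',a,b,np.degrees(np.arctan2(e[1],e[0]))-90)
print('foot',ray('top',(389,188.2),.005),ray('scene',(372.8+0,266),.005))
E
python3 cam.py
cat > ov.py <<'E'
from h import *
import sys
def overlay(n,foot,az,sc=6,out='x',off=(0,0,0)):
    im=cv2.imread(f'pics/{n}0.png'); x0,y0=(365,165) if n=='top' else (345,228)
    im=cv2.resize(im[y0:y0+50,x0:x0+65],None,fx=sc,fy=sc,interpolation=cv2.INTER_CUBIC)
    D=np.array([np.cos(az)*.5,np.sin(az)*.5,.866]); U=np.array([-np.sin(az),np.cos(az),0]); V=np.cross(D,U)
    L=np.array([foot[0],foot[1],.05])+D*(.09-.05)/.866
    off=np.array(off)
    a=np.linspace(0,6.283,60)
    for c,r,u,v,col in((np.array([*foot,0]),.036,np.array([1,0,0]),np.array([0,1,0]),(0,255,0)),(np.array([*foot,.008]),.036,np.array([1,0,0]),np.array([0,1,0]),(0,255,255)),(L,.019,U,V,(0,0,255))):
        p=np.array([proj(n,off+c+r*(u*np.cos(q)+v*np.sin(q))) for q in a]); p=((p-[x0,y0]+.5)*sc).astype(np.int32)
        cv2.polylines(im,[p],True,col,1)
    return im,L
E
python3 - <<'E'
from ov import *
A=[overlay(n,(.672,-.056),np.radians(195),off=o)[0] for n,o in(('top',(0,.0025,0)),('scene',(0,-.0025,0)))]
cv2.imwrite('pics/o1.png',cv2.hconcat(A))
E
```

```text
lens tri [ 0.64794025 -0.06011554  0.08765122] [ 0.42315473 -0.62689177 -0.84802302  0.11435113]
top depth at lens [ 0.6467 -0.0573  0.0913]
top 100 face c [ 0.6466 -0.0573  0.0906] n [-0.56   0.045  0.827] az 175.4157377461683 el 55.802275479432055
scene depth at lens [ 0.6476 -0.0649  0.0919]
scene 73 face c [ 0.6471 -0.0633  0.0894] n [-0.63   0.017  0.777] az 178.49025909636867 el 50.957889411044654
stud az perp [ 0.66962783 -0.02771806  0.05      ] [ 0.67141482 -0.09163617  0.05      ] -178.39856642995926
foot [ 0.66904919 -0.06133225  0.005     ] [ 0.66155274 -0.06411208  0.005     ]
```

View pics/o1.png

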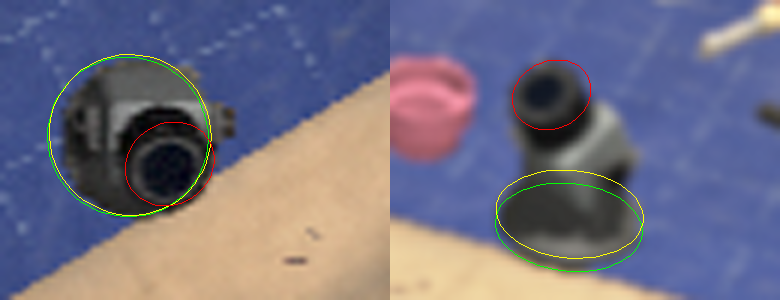

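Run:
```python
from ov import *
rows=[]
for az,foot in((180,(.671,-.0595)),(186,(.671,-.0595))):
    A=[overlay(n,foot,np.radians(az),off=o)[0] for n,o in(('top',(0,.0025,0)),('scene',(0,-.0025,0)))]
    rows.append(cv2.hconcat(A))
cv2.imwrite('pics/o2.png',cv2.vconcat(rows))
```

```text
(no output)
```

View pics/o2.png

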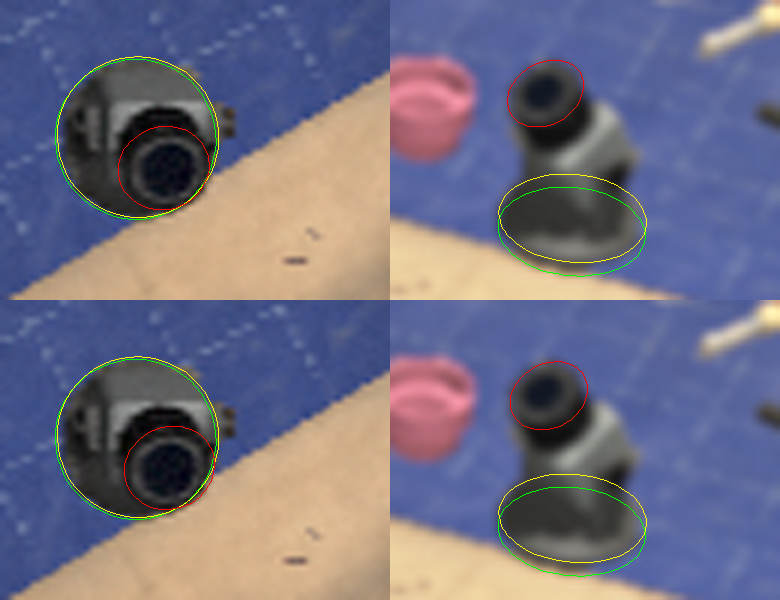

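```bash
cat > plan.py <<'E'
from h import *
def plan(target,tilt=0,rows=5,yaw=0):
    s=read_state(); p=np.array(s['tcp_pos']); q=R.from_quat(s['tcp_rot'])
    # base: x=-X,y=+Y,z=-Z ; tilt about tool y so that tool z tips to +X
    base=R.from_matrix(np.array([[-1,0,0],[0,1,0],[0,0,-1.]]).T)*R.from_euler('y',-tilt,degrees=True)
    if yaw: base=R.from_euler('z',yaw,degrees=True)*base
    dv=(q.inv()*base).as_rotvec(degrees=True)
    print('t',round(s['time'],2),'p',np.round(p,4),'rot left',np.round(dv,2),'open',round(s['opening'],4),'F',np.round(s['contact_force'],1),'j',np.round(s['joint_pos'],2))
    print('tool z',np.round(q.as_matrix()[:,2],3),'delta world mm',np.round((np.array(target)-p)*1000,1))
    dw=(np.array(target)-p)*100/rows
    for i in range(rows):
        Rm=q*R.from_rotvec(dv*i/rows,degrees=True)
        print(np.round(np.r_[Rm.inv().apply(dw),dv/rows],2).tolist())
if __name__=='__main__':
    import sys; a=[float(x) for x in sys.argv[1:]]
    plan(a[:3],*(a[3:4] or [0]),rows=int(a[4]) if len(a)>4 else 5)
E
python3 plan.py .507 .2545 .10 0 10
```

```text
t 0.8 p [0.2307 0.5539 0.2483] rot left [ -0.    -0.   -22.62] open 0.0853 F [0.5 0.  0.1] j [ 1.09  0.13  1.49  0.    1.52 -0.09]
tool z [-0. -0. -1.] delta world mm [ 276.3 -299.4 -148.3]
[-3.7, -1.7, 1.48, -0.0, -0.0, -2.26]
[-3.63, -1.85, 1.48, -0.0, -0.0, -2.26]
[-3.56, -1.99, 1.48, -0.0, -0.0, -2.26]
[-3.47, -2.13, 1.48, -0.0, -0.0, -2.26]
[-3.39, -2.26, 1.48, -0.0, -0.0, -2.26]
[-3.3, -2.39, 1.48, -0.0, -0.0, -2.26]
[-3.2, -2.52, 1.48, -0.0, -0.0, -2.26]
[-3.1, -2.65, 1.48, -0.0, -0.0, -2.26]
[-2.99, -2.77, 1.48, -0.0, -0.0, -2.26]
[-2.88, -2.88, 1.48, -0.0, -0.0, -2.26]
```

>>> {"method": "drive_tool", "body": {
  "deltas": [-3.7,-1.7,1.4,0,0,-2.3,-3.6,-1.9,1.4,0,0,-2.3,-3.5,-2.0,1.4,0,0,-2.3,-3.5,-2.1,1.4,0,0,-2.3,-3.4,-2.3,1.4,0,0,-2.3],
  "grip": 0,
  "squeeze": 20
}}

```text
time: 1.3
tcp_pos: [0.3703, 0.4055, 0.1793]
tcp_rot: [0.089, 0.996, 0.004, 0.001]
contact_force: [1.1, 0.5, -0.0]
opening: 0.0859
```

```bash
python3 plan.py .507 .2545 .09 0 5
```

```text
t 1.3 p [0.3703 0.4055 0.1793] rot left [  0.45   0.15 -10.19] open 0.0859 F [ 1.1  0.5 -0. ] j [ 0.74  0.03  1.72  0.    1.38 -0.66]
tool z [ 0.003  0.008 -1.   ] delta world mm [ 136.7 -151.   -89.3]
[-3.22, -2.5, 1.77, 0.09, 0.03, -2.04]
[-3.13, -2.61, 1.77, 0.09, 0.03, -2.04]
[-3.04, -2.72, 1.78, 0.09, 0.03, -2.04]
[-2.94, -2.82, 1.78, 0.09, 0.03, -2.04]
[-2.84, -2.92, 1.78, 0.09, 0.03, -2.04]
```

>>> {"method": "drive_tool", "body": {
  "deltas": [-3.2,-2.5,1.8,0.1,0,-2,-3.1,-2.6,1.8,0.1,0,-2,-3.0,-2.7,1.8,0.1,0,-2,-2.9,-2.8,1.8,0.1,0,-2,-2.8,-2.9,1.8,0.1,0,-2]
}}

```text
time: 1.8
tcp_pos: [0.5118, 0.2495, 0.0881]
tcp_rot: [-0.002, 1.0, 0.001, 0.004]
contact_force: [0.5, 0.8, -0.5]
opening: 0.0854
```

```bash
python3 plan.py .507 .2545 .036 0 5
```

```text
t 1.8 p [0.5118 0.2495 0.0881] rot left [0.09 0.41 0.28] open 0.0854 F [ 0.5  0.8 -0.5] j [ 0.36  0.18  1.74 -0.    1.22 -1.21]
tool z [ 0.007  0.002 -1.   ] delta world mm [ -4.8   5.  -52.1]
[0.1, 0.1, 1.04, 0.02, 0.08, 0.06]
[0.1, 0.1, 1.04, 0.02, 0.08, 0.06]
[0.1, 0.1, 1.04, 0.02, 0.08, 0.06]
[0.1, 0.1, 1.04, 0.02, 0.08, 0.06]
[0.1, 0.1, 1.04, 0.02, 0.08, 0.06]
```

>>> {"method": "drive_tool", "body": {
  "deltas": [0.2,0.2,1.4,0,0.1,0.1,0.2,0.2,1.4,0,0.1,0.1,0.1,0.1,1.3,0,0.1,0.1,0,0,1.3,0,0.1,0,0,0,0.8,0,0,0]
}}

```text
time: 2.3
tcp_pos: [0.5079, 0.2523, 0.0212]
tcp_rot: [0.002, 1.0, 0.0, -0.0]
contact_force: [-0.5, 0.0, -0.1]
opening: 0.0854
```

```bash
python3 plan.py .507 .2545 .026 0 2
```

```text
t 2.3 p [0.5079 0.2523 0.0212] rot left [ 0.04 -0.05 -0.27] open 0.0854 F [-0.5  0.  -0.1] j [ 0.37  0.27  1.77  0.    1.1  -1.2 ]
tool z [-0.001  0.001 -1.   ] delta world mm [-0.9  2.2  4.8]
[0.04, 0.11, -0.24, 0.02, -0.03, -0.13]
[0.04, 0.11, -0.24, 0.02, -0.03, -0.13]
```

Raise 5 mm to the planned height, then close.

>>> {"method": "drive_tool", "body": {
  "deltas": [0.1,0.2,-0.5,0,0,-0.2,0,0,0,0,0,0,0,0,0,0,0,0,0,0,0,0,0,0,0,0,0,0,0,0]
}}

```text
time: 2.8
tcp_pos: [0.5061, 0.2569, 0.0272]
tcp_rot: [-0.001, 1.0, 0.001, 0.0]
contact_force: [0.4, -0.8, -0.8]
opening: 0.0853
```

>>> {"method": "drive_tool", "body": {
  "deltas": [0,0,0,0,0,0,0,0,0,0,0,0,0,0,0,0,0,0,0,0,0,0,0,0,0,0,0,0,0,0],
  "grip": 1,
  "squeeze": 25
}}

```text
time: 3.3
tcp_pos: [0.5071, 0.2569, 0.0284]
tcp_rot: [-0.001, 1.0, 0.001, 0.001]
contact_force: [1.0, -0.0, 0.5]
opening: 0.051
```

>>> {"method": "drive_tool", "body": {
  "deltas": [0,0,0,0,0,0,0,0,0,0,0,0,0,0,0,0,0,0,0,0,0,0,0,0,0,0,0,0,0,0]
}}

```text
time: 3.8
tcp_pos: [0.5071, 0.2569, 0.0284]
tcp_rot: [-0.001, 1.0, 0.001, 0.001]
contact_force: [-0.1, 0.4, 0.3]
opening: 0.0513
```

```bash
python3 plan.py .507 .2545 .026 0 2
```

```text
t 3.8 p [0.5071 0.2569 0.0284] rot left [0.11 0.1  0.11] open 0.0513 F [-0.1  0.4  0.3] j [ 0.38  0.26  1.76  0.    1.11 -1.2 ]
tool z [ 0.002  0.002 -1.   ] delta world mm [-0.1 -2.4 -2.4]
[0.01, -0.12, 0.12, 0.06, 0.05, 0.06]
[0.01, -0.12, 0.12, 0.06, 0.05, 0.06]
```

>>> {"method": "drive_tool", "body": {
  "deltas": [0,0,-2,0,0,0,0,0,-2,0,0,0,0,-1,-2,0,0,0,0,-3,-0.6,0,0,0,-0.2,-4,0,0,0,0]
}}

```text
time: 4.3
tcp_pos: [0.5075, 0.1781, 0.095]
tcp_rot: [-0.004, 1.0, 0.001, -0.0]
contact_force: [0.6, -0.6, -0.8]
opening: 0.0512
```

```bash
python3 plan.py .5325 -.0258 .095 0 5
```

```text
t 4.3 p [0.5075 0.1781 0.095 ] rot left [ 0.09 -0.06  0.44] open 0.0512 F [ 0.6 -0.6 -0.8] j [ 0.24  0.09  1.82  0.    1.23 -1.34]
tool z [-0.001  0.002 -1.   ] delta world mm [  25.  -203.9   -0. ]
[-0.47, -4.08, -0.01, 0.02, -0.01, 0.09]
[-0.48, -4.08, -0.0, 0.02, -0.01, 0.09]
[-0.48, -4.08, -0.0, 0.02, -0.01, 0.09]
[-0.49, -4.08, -0.0, 0.02, -0.01, 0.09]
[-0.49, -4.08, -0.0, 0.02, -0.01, 0.09]
```

>>> {"method": "drive_tool", "body": {
  "deltas": [-0.5,-4.2,0,0,0,0.1,-0.5,-4.2,0,0,0,0.1,-0.5,-4.1,0,0,0,0.1,-0.5,-4.1,0,0,0,0.1,-0.5,-4.1,0,0,0,0.1]
}}

```text
time: 4.8
tcp_pos: [0.5333, -0.0355, 0.0954]
tcp_rot: [-0.001, 1.0, 0.001, 0.0]
contact_force: [1.6, 0.1, 0.3]
opening: 0.0511
```

```bash
python3 plan.py .5325 -.0258 .065 0 5
```

```text
t 4.8 p [ 0.5333 -0.0355  0.0954] rot left [0.09 0.06 0.13] open 0.0511 F [1.6 0.1 0.3] j [-0.16  0.08  1.83  0.    1.23 -1.74]
tool z [ 0.001  0.002 -1.   ] delta world mm [ -0.8   9.7 -30.4]
[0.02, 0.19, 0.61, 0.02, 0.01, 0.03]
[0.02, 0.19, 0.61, 0.02, 0.01, 0.03]
[0.02, 0.19, 0.61, 0.02, 0.01, 0.03]
[0.02, 0.19, 0.61, 0.02, 0.01, 0.03]
[0.02, 0.19, 0.61, 0.02, 0.01, 0.03]
```

>>> {"method": "drive_tool", "body": {
  "deltas": [0,0.3,0.7,0,0,0,0,0.3,0.7,0,0,0,0,0.2,0.7,0,0,0,0,0.1,0.4,0,0,0,0,0,0,0,0,0]
}}

```text
time: 5.3
tcp_pos: [0.5328, -0.0293, 0.0679]
tcp_rot: [0.001, 1.0, 0.0, -0.0]
contact_force: [-0.9, 0.0, -0.9]
opening: 0.0512
```

Run:
```python
from h import *
s=read_state();print(s['tcp_pos'])
o=[]
for n in('scene','top'):
    im,d=viewer.capture(n); np.save(n+'_d1.npy',d);np.save(n+'_im1.npy',im)
    u,v=map(int,proj(n,s['tcp_pos'])); o.append(cv2.resize(im[v-40:v+40,u-50:u+50,::-1],None,fx=4,fy=4,interpolation=2)); print(n,u,v)
cv2.imwrite('pics/h1.png',cv2.hconcat(o))
```

```text
[ 0.53276981 -0.02926386  0.06794101]
scene 330 256
top 379 238
```

View pics/h1.png

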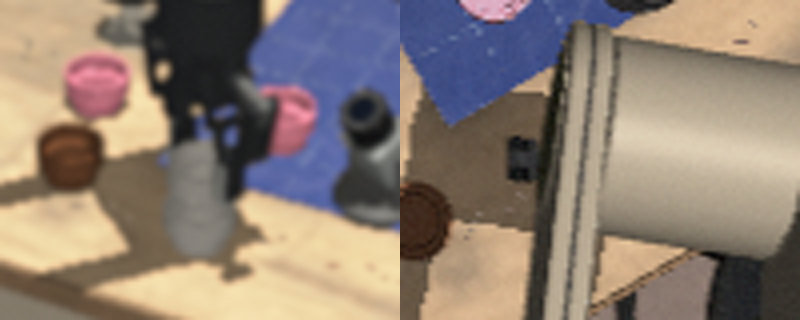

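Run:
```python
from fit import *
n='scene'; d=np.load('scene_d1.npy'); im=np.load('scene_im1.npy'); P=cloud(n,d)
f,cx,cy,Rm,t=cal(n)
near=np.hypot(P[...,0]-.533,P[...,1]+.028)<.035
d0=np.load('scene_d.npy');P0=cloud(n,d0)
def cyl(P,lo,hi,lab):
    m=(np.hypot(P[...,0]-.533,P[...,1]+.028)<.031)&(P[...,2]>lo)&(P[...,2]<hi)
    # only exterior facing cam: 
    C=-Rm.T@t; X=P[m]; k=((X[:,:2]-[.533,-.028])@(C[:2]-[.533,-.028]))/np.linalg.norm(C[:2]-[.533,-.028])>.004; X=X[k]
    r=least_squares(lambda p:np.hypot(X[:,0]-p[0],X[:,1]-p[1])-.026,[.533,-.028],loss='soft_l1',f_scale=.001)
    print(lab,len(X),np.round(r.x,4),'rms',np.round(np.sqrt((r.fun**2).mean()),4))
cyl(P0,.016,.031,'lower before'); cyl(P,.016,.031,'lower now'); cyl(P,.055,.072,'upper')
for z in np.arange(.0,.08,.006):
    m=near&(P[...,2]>z)&(P[...,2]<z+.006); v,u=np.nonzero(m); print(round(z,3),m.sum(),u.min() if m.any() else 0,u.max() if m.any() else 0)
v0,u0=200,290
g=cv2.resize(im[v0:v0+100,u0:u0+80,::-1],None,fx=6,fy=6,interpolation=2).copy()
def draw(c,z0,col):
    a=np.linspace(0,6.283,60)
    for z,r in((0,.02),(.014,.021),(.014,.026),(.032,.026)):
        p=np.array([proj(n,[c[0]+r*np.cos(q),c[1]+r*np.sin(q),z0+z]) for q in a]); cv2.polylines(g,[((p-[u0,v0]+.5)*6).astype(np.int32)],True,col,1)
draw((.5325,-.028),0,(0,255,0)); draw((.5328,-.0293),.0395,(0,0,255))
cv2.imwrite('pics/h2.png',g)
```

```text
lower before 73 [ 0.5341 -0.0271] rms 0.002
lower now 77 [ 0.5339 -0.027 ] rms 0.0019
upper 51 [ 0.5339 -0.0317] rms 0.0022
0.0 65 318 341
0.006 24 320 336
0.012 31 321 338
0.018 33 321 338
0.024 41 321 338
0.03 23 321 338
0.036 11 326 336
0.042 29 324 334
0.048 27 322 333
0.054 47 322 335
0.06 38 322 335
0.066 56 322 335
0.072 22 322 336
0.078 16 322 337
```

View pics/h2.png

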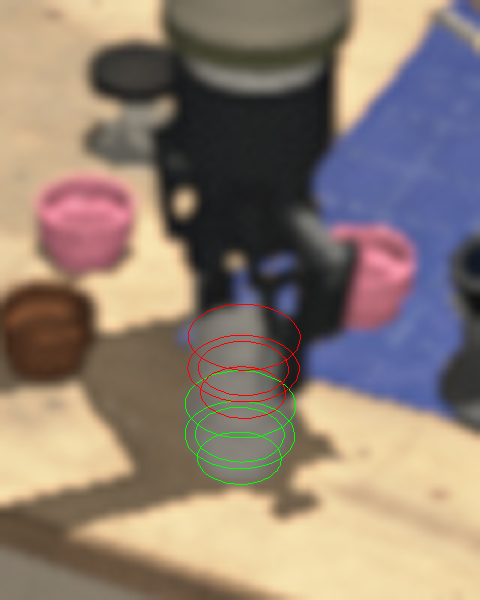

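Run:
```python
from fit import *
im=np.load('scene_im1.npy').astype(int)
sat=(im.max(-1)-im.min(-1)); 
for v in range(248,283): print(v,sat[v,314:346].tolist(), )
n='scene'
def ext(c,z0):
    a=np.linspace(0,6.283,200); p=np.array([proj(n,[c[0]+.026*np.cos(q),c[1]+.026*np.sin(q),z0+.023]) for q in a]); return p.min(0),p.max(0)
print(ext((.5325,-.028),0),ext((.5328,-.0293),.0395)); print(np.subtract(proj(n,[.534,-.028,.02]),proj(n,[.533,-.028,.02])),np.subtract(proj(n,[.533,-.027,.02]),proj(n,[.533,-.028,.02])))
```

```text
248 [77, 77, 77, 77, 77, 76, 77, 70, 37, 8, 2, 1, 1, 3, 20, 41, 44, 32, 21, 11, 1, 9, 30, 46, 43, 19, 1, 1, 2, 2, 2, 0]
249 [78, 77, 77, 77, 76, 74, 75, 69, 37, 8, 1, 1, 1, 2, 20, 44, 56, 53, 38, 18, 4, 17, 44, 59, 52, 26, 2, 1, 2, 2, 1, 2]
250 [77, 76, 76, 75, 74, 73, 76, 66, 37, 8, 1, 1, 2, 2, 7, 25, 39, 39, 29, 12, 1, 19, 45, 61, 54, 30, 4, 0, 1, 2, 3, 2]
251 [77, 76, 77, 76, 75, 76, 76, 58, 32, 6, 1, 4, 6, 8, 7, 5, 4, 5, 3, 4, 3, 16, 36, 51, 45, 26, 5, 1, 2, 0, 2, 3]
252 [80, 82, 81, 80, 78, 70, 57, 39, 17, 4, 5, 8, 10, 11, 12, 14, 15, 15, 14, 9, 3, 6, 16, 24, 24, 12, 3, 1, 1, 2, 2, 1]
253 [72, 62, 56, 55, 54, 45, 28, 12, 7, 7, 8, 11, 11, 11, 12, 12, 13, 13, 13, 9, 4, 1, 2, 3, 4, 2, 1, 1, 1, 2, 2, 1]
254 [49, 42, 37, 37, 34, 22, 6, 12, 2, 8, 10, 11, 11, 11, 13, 12, 12, 12, 12, 9, 5, 1, 2, 1, 1, 2, 2, 1, 0, 2, 2, 1]
255 [38, 36, 35, 34, 28, 9, 24, 28, 7, 8, 10, 11, 11, 12, 11, 12, 11, 12, 11, 9, 6, 0, 2, 2, 2, 2, 2, 2, 1, 4, 8, 10]
256 [36, 36, 36, 35, 27, 9, 29, 29, 7, 9, 10, 11, 11, 11, 11, 11, 11, 11, 10, 9, 5, 2, 1, 2, 1, 1, 2, 4, 9, 17, 32, 35]
257 [37, 37, 37, 36, 31, 15, 11
[... 2839 characters left out ...]
40, 41, 40, 34, 26, 22, 18, 16, 15, 14, 14, 16, 20, 28, 35, 39, 42, 53, 74, 80, 77, 77, 76, 75, 74]
280 [38, 38, 39, 39, 39, 39, 39, 39, 41, 41, 40, 37, 33, 33, 33, 32, 31, 30, 30, 33, 37, 39, 40, 43, 56, 74, 80, 78, 77, 76, 76, 75]
281 [40, 40, 40, 39, 40, 39, 39, 40, 43, 44, 44, 44, 46, 53, 60, 62, 61, 56, 48, 45, 45, 43, 40, 42, 50, 63, 70, 73, 78, 75, 74, 74]
282 [39, 40, 39, 40, 42, 42, 45, 53, 60, 64, 65, 64, 66, 75, 81, 80, 81, 80, 70, 64, 62, 55, 45, 39, 42, 45, 49, 53, 65, 76, 74, 72]
(array([320.36749675, 263.84600927]), array([338.71506321, 275.07174652])) (array([320.85701388, 252.81409775]), array([339.46933706, 263.85142025]))
[ 0.29061611 -0.11721419] [-0.19906276 -0.18137023]
```

Run:
```python
from fit import *
n='scene'; d=np.load('scene_d1.npy'); P=cloud(n,d); f,cx,cy,Rm,t=cal(n); C=-Rm.T@t
ax=np.array([.533,-.028])-C[:2]; ax/=np.linalg.norm(ax); lat=np.array([-ax[1],ax[0]]); print('view dir',ax)
for lab,r0,r1 in(('upper',256,262),('lower',267,273)):
    for c0,c1 in((323,329),(325,332),(323,332)):
        X=P[r0:r1,c0:c1+1].reshape(-1,3); X=X[(X[:,2]>0)&(np.hypot(X[:,0]-.533,X[:,1]+.028)<.035)]
        r=least_squares(lambda p:np.hypot(X[:,0]-p[0],X[:,1]-p[1])-.026,[.54,-.02],loss='soft_l1',f_scale=.001)
        print(lab,c0,c1,len(X),'z',np.round(X[:,2].mean(),3),'mean',np.round(X.mean(0)[:2],4),'along view',round((X[:,:2]@ax).mean()*1e3,1),'fit',np.round(r.x,4),'fit along view',round(r.x@ax*1e3,1))
```

```text
view dir [0.57724864 0.81656844]
upper 323 329 42 z 0.059 mean [ 0.5249 -0.0204] along view 286.4 fit [ 0.5333 -0.0377] fit along view 277.0
upper 325 332 48 z 0.055 mean [ 0.5345 -0.0188] along view 293.2 fit [ 0.5344 -0.0393] fit along view 276.4
upper 323 332 60 z 0.057 mean [ 0.5304 -0.0198] along view 290.0 fit [ 0.5328 -0.0386] fit along view 276.0
lower 323 329 42 z 0.024 mean [ 0.523  -0.0241] along view 282.2 fit [ 0.5386 -0.0331] fit along view 283.9
lower 325 332 48 z 0.027 mean [ 0.5268 -0.031 ] along view 278.8 fit [ 0.5409 -0.0341] fit along view 284.4
lower 323 332 60 z 0.026 mean [ 0.5253 -0.0282] along view 280.2 fit [ 0.5393 -0.033 ] fit along view 284.3
```

Run:
```python
from fit import *
n='scene'; d=np.load('scene_d1.npy'); P=cloud(n,d); ax=np.array([.57725,.81657])
c=ax@[.533,-.028]
for v in range(248,282):
    print(v,[(round((P[v,u,:2]@ax-c)*1e3),round(P[v,u,2]*1e3)) for u in (323,325,327,329,331,333,336)])
```

```text
248 [(13, 87), (-1162, 909), (19, 83), (27, 77), (-29, 117), (-36, 122), (-33, 120)]
249 [(18, 80), (19, 80), (19, 79), (24, 76), (124, 6), (-33, 116), (-34, 117)]
250 [(13, 80), (16, 78), (20, 75), (25, 72), (125, 2), (-29, 110), (-35, 115)]
251 [(16, 74), (17, 74), (22, 70), (18, 74), (22, 71), (-31, 108), (-39, 115)]
252 [(15, 72), (16, 71), (19, 69), (21, 68), (22, 67), (20, 69), (-38, 111)]
253 [(14, 69), (14, 69), (19, 66), (17, 67), (19, 66), (19, 66), (-38, 107)]
254 [(8, 70), (9, 69), (18, 63), (19, 63), (24, 59), (23, 60), (-41, 106)]
255 [(5, 69), (12, 63), (23, 56), (20, 59), (21, 58), (19, 59), (-35, 99)]
256 [(1, 68), (10, 62), (17, 56), (19, 56), (22, 53), (22, 53), (-41, 100)]
257 [(4, 62), (15, 55), (19, 52), (9, 59), (17, 54), (15, 55), (-44, 98)]
258 [(-15, 73), (8, 56), (14, 52), (15, 51), (16, 51), (11, 55), (-34, 88)]
259 [(-16, 70), (6, 54), (11, 51), (9, 52), (15, 48), (13, 50), (-31, 82)]
260 [(-15, 66), (-19, 69), (12, 47), (15, 45), (17, 43), (15, 45), (-29, 77)]
261 [(-17, 64), (-25, 70), (-27, 71), (-28, 73), (14, 42), (-30, 74), (-33, 77)]
262 [(-14, 59)
[... 867 characters left out ...]
 24), (-23, 27), (-25, 29), (-24, 28), (-30, 33), (-23, 28), (-19, 25)]
274 [(-21, 22), (-23, 24), (-24, 25), (-26, 26), (-27, 28), (-24, 25), (-16, 19)]
275 [(-21, 18), (-20, 18), (-18, 16), (-28, 24), (-24, 22), (-23, 21), (-20, 19)]
276 [(-7, 4), (-19, 14), (-24, 18), (-24, 18), (-23, 17), (-21, 16), (-8, 6)]
277 [(-2, -4), (-15, 7), (-17, 9), (-21, 12), (-30, 19), (-16, 8), (-9, 3)]
278 [(-9, -2), (-15, 3), (-18, 6), (-18, 6), (-19, 7), (-17, 5), (-6, -3)]
279 [(-14, -1), (-17, 1), (-19, 3), (-16, 1), (-18, 3), (-22, 6), (-15, 0)]
280 [(-19, -1), (-16, -3), (-18, -1), (-13, -5), (-23, 3), (-18, 0), (-14, -3)]
281 [(-22, -2), (-22, -1), (-23, -1), (-19, -4), (-27, 2), (-18, -4), (-25, 1)]
```

>>> {"method": "drive_tool", "body": {
  "deltas": [0,0.3,0.1,0,0,0,0,0,0,0,0,0,0,0,0,0,0,0,0,0,0,0,0,0,0,0,0,0,0,0]
}}

```text
time: 5.9
tcp_pos: [0.5342, -0.0252, 0.0689]
tcp_rot: [0.0, 1.0, 0.0, 0.001]
contact_force: [0.5, 0.3, -1.2]
opening: 0.0514
```

```bash
python3 plan.py .533 -.026 .049 0 5
```

```text
t 5.9 p [ 0.5342 -0.0252  0.0689] rot left [ 0.01  0.17 -0.02] open 0.0514 F [ 0.5  0.3 -1.2] j [-0.14  0.12  1.84  0.    1.18 -1.71]
tool z [ 0.003  0.    -1.   ] delta world mm [ -1.2  -0.8 -19.9]
[0.02, -0.02, 0.4, 0.0, 0.03, -0.0]
[0.02, -0.02, 0.4, 0.0, 0.03, -0.0]
[0.02, -0.02, 0.4, 0.0, 0.03, -0.0]
[0.02, -0.02, 0.4, 0.0, 0.03, -0.0]
[0.02, -0.02, 0.4, 0.0, 0.03, -0.0]
```

>>> {"method": "drive_tool", "body": {
  "deltas": [0.1,-0.1,0.4,0,0.1,0,0,0,0.4,0,0.1,0,0,0,0.4,0,0,0,0,0,0.2,0,0,0,0,0,0,0,0,0]
}}

```text
time: 6.4
tcp_pos: [0.5329, -0.0267, 0.0534]
tcp_rot: [0.001, 1.0, 0.0, -0.001]
contact_force: [0.4, 0.2, -1.0]
opening: 0.0515
```

```bash
python3 plan.py .533 -.026 .049 0 3
```

```text
t 6.4 p [ 0.5329 -0.0267  0.0534] rot left [ 0.01 -0.07 -0.06] open 0.0515 F [ 0.4  0.2 -1. ] j [-0.15  0.14  1.85  0.    1.15 -1.72]
tool z [-0.001  0.    -1.   ] delta world mm [ 0.1  0.7 -4.4]
[-0.0, 0.02, 0.15, 0.0, -0.02, -0.02]
[-0.0, 0.02, 0.15, 0.0, -0.02, -0.02]
[-0.0, 0.02, 0.15, 0.0, -0.02, -0.02]
```

>>> {"method": "drive_tool", "body": {
  "deltas": [0,0,0.2,0,0,0,0,0,0.2,0,0,0,0,0,0.1,0,0,0,0,0,0,0,0,0,0,0,0,0,0,0]
}}

```text
time: 6.9
tcp_pos: [0.5329, -0.0266, 0.0479]
tcp_rot: [0.001, 1.0, 0.0, -0.001]
contact_force: [-0.2, 0.4, -0.3]
opening: 0.0513
```

>>> {"method": "drive_tool", "body": {
  "deltas": [0,0,0,0,0,0,0,0,0,0,0,0,0,0,0,0,0,0,0,0,0,0,0,0,0,0,0,0,0,0],
  "grip": 0
}}

```text
time: 7.4
tcp_pos: [0.5336, -0.0267, 0.0487]
tcp_rot: [0.0, 1.0, 0.0, 0.0]
contact_force: [-0.5, -0.7, -0.2]
opening: 0.0857
```

>>> {"method": "drive_tool", "body": {
  "deltas": [0,0,0,0,0,0,0,0,-1,0,0,0,0,0,-2,0,0,0,0,0,-3,0,0,0,0,4,-3,0,0,0]
}}

```text
time: 7.9
tcp_pos: [0.5301, 0.0109, 0.138]
tcp_rot: [0.003, 1.0, -0.0, -0.005]
contact_force: [1.8, -1.0, -0.0]
opening: 0.0859
```

>>> {"method": "drive_tool", "body": {
  "deltas": [0,4.5,-1,0,0,0,0,4.5,0,0,0,0,0,4.5,0,0,0,0,0,2,0,0,0,0,0,0,0,0,0,0]
}}

```text
time: 8.4
tcp_pos: [0.5356, 0.1747, 0.1611]
tcp_rot: [0.003, 1.0, 0.002, 0.004]
contact_force: [0.2, -1.8, 0.1]
opening: 0.0853
```

Run:
```python
from fit import *
s=read_state();print(s['time'],s['tcp_pos'],s['opening'])
o=[]
for n in('scene','top'):
    im,d=viewer.capture(n); np.save(n+'_d2.npy',d);np.save(n+'_im2.npy',im); P=cloud(n,d)
    u,v=map(int,proj(n,(.533,-.026,.03))); o.append(cv2.resize(im[v-30:v+30,u-40:u+40,::-1],None,fx=5,fy=5,interpolation=2))
    near=np.hypot(P[...,0]-.533,P[...,1]+.026)<.036
    m=near&(P[...,2]>.043)&(P[...,2]<.06); X=P[m]
    r=least_squares(lambda p:np.hypot(X[:,0]-p[0],X[:,1]-p[1])-.0245,[.533,-.026],loss='soft_l1',f_scale=.002)
    print(n,m.sum(),'rim',np.round(r.x,4),'z pct',np.round(np.percentile(P[near][:,2],[80,90,95]),4),np.median(X[:,2]))
cv2.imwrite('pics/n1.png',cv2.hconcat(o))
```

```text
8.4 [0.53560757 0.17474917 0.16109632] 0.08529960348020008
scene 91 rim [ 0.5327 -0.0302] z pct [0.0424 0.0468 0.0495] 0.04724431068956474
top 67 rim [ 0.5329 -0.0253] z pct [0.0352 0.0456 0.0491] 0.048757687120628994
```

View pics/n1.png

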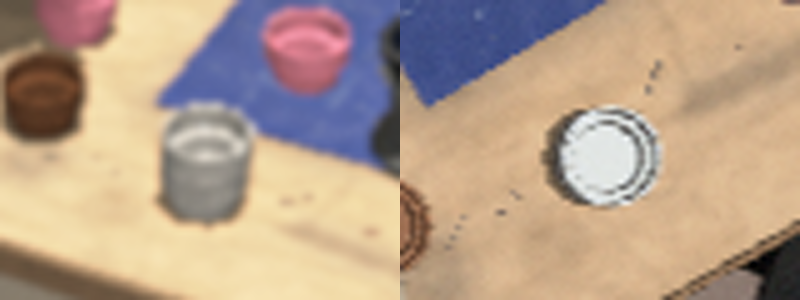

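Nested: rim height reads about 0.049 m in both views (expected 0.050), and the pair is upright and concentric. Next, grasp the pair low.

>>> {"method": "drive_tool", "body": {
  "deltas": [0,-4.5,0,0,0,0,0,-4.5,0,0,0,0,0,-4.5,0.8,0,0,0,0,-4,2,0,0,0,0.2,-2.5,3,0,0,0]
}}

```text
time: 9.0
tcp_pos: [0.5357, -0.0376, 0.1075]
tcp_rot: [0.003, 1.0, -0.0, 0.009]
contact_force: [0.8, -0.4, 0.4]
opening: 0.0857
```

```bash
python3 plan.py .533 -.027 .07 0 3
```

```text
t 9.0 p [ 0.5357 -0.0376  0.1075] rot left [-0.03  1.02 -0.33] open 0.0857 F [ 0.8 -0.4  0.4] j [-0.17  0.06  1.83  0.    1.24 -1.73]
tool z [ 0.018 -0.001 -1.   ] delta world mm [ -2.7  10.6 -37.5]
[0.11, 0.35, 1.25, -0.01, 0.34, -0.11]
[0.11, 0.35, 1.25, -0.01, 0.34, -0.11]
[0.1, 0.35, 1.25, -0.01, 0.34, -0.11]
```

>>> {"method": "drive_tool", "body": {
  "deltas": [0.1,0.5,1.2,0,0.5,-0.1,0.1,0.4,1.2,0,0.4,-0.1,0.1,0.2,0.9,0,0,-0.1,0,0,0,0,0,0,0,0,0,0,0,0]
}}

```text
time: 9.5
tcp_pos: [0.5289, -0.0318, 0.0695]
tcp_rot: [0.004, 1.0, -0.0, -0.003]
contact_force: [-0.2, -0.3, -0.1]
opening: 0.0855
```

```bash
python3 plan.py .533 -.027 .018 0 5
```

```text
t 9.5 p [ 0.5289 -0.0318  0.0695] rot left [-0.05 -0.32 -0.5 ] open 0.0855 F [-0.2 -0.3 -0.1] j [-0.16  0.11  1.85 -0.    1.19 -1.72]
tool z [-0.006 -0.001 -1.   ] delta world mm [  4.1   4.8 -51.5]
[-0.09, 0.1, 1.03, -0.01, -0.06, -0.1]
[-0.09, 0.1, 1.03, -0.01, -0.06, -0.1]
[-0.08, 0.1, 1.03, -0.01, -0.06, -0.1]
[-0.08, 0.1, 1.03, -0.01, -0.06, -0.1]
[-0.08, 0.1, 1.03, -0.01, -0.06, -0.1]
```

Centre first, then descend.

>>> {"method": "drive_tool", "body": {
  "deltas": [-0.3,0.4,0.4,0,-0.3,-0.3,-0.1,0.1,0.9,0,0,-0.2,0,0,0.9,0,0,0,0,0,0.5,0,0,0,0,0,0,0,0,0]
}}

```text
time: 10.0
tcp_pos: [0.5352, -0.0245, 0.0423]
tcp_rot: [-0.002, 1.0, -0.001, 0.002]
contact_force: [0.3, 0.2, -0.3]
opening: 0.0857
```

```bash
python3 plan.py .533 -.027 .018 0 3
```

```text
t 10.0 p [ 0.5352 -0.0245  0.0423] rot left [-0.07  0.23  0.26] open 0.0857 F [ 0.3  0.2 -0.3] j [-0.14  0.16  1.86 -0.    1.12 -1.72]
tool z [ 0.004 -0.001 -1.   ] delta world mm [ -2.2  -2.5 -24.3]
[0.08, -0.08, 0.81, -0.02, 0.08, 0.09]
[0.08, -0.08, 0.81, -0.02, 0.08, 0.09]
[0.07, -0.08, 0.81, -0.02, 0.08, 0.09]
```

>>> {"method": "drive_tool", "body": {
  "deltas": [0.2,-0.2,0.9,0,0.2,0.2,0,0,0.8,0,0,0,0,0,0.5,0,0,0,0,0,0,0,0,0,0,0,0,0,0,0]
}}

```text
time: 10.5
tcp_pos: [0.5326, -0.0271, 0.0177]
tcp_rot: [-0.0, 1.0, -0.001, -0.0]
contact_force: [0.4, -0.1, 0.3]
opening: 0.0856
```

```bash
python3 plan.py .533 -.027 .018 0 3
```

```text
t 10.5 p [ 0.5326 -0.0271  0.0177] rot left [-0.07 -0.05  0.  ] open 0.0856 F [ 0.4 -0.1  0.3] j [-0.15  0.2   1.86 -0.    1.08 -1.72]
tool z [-0.001 -0.001 -1.   ] delta world mm [0.4 0.1 0.3]
[-0.01, 0.0, -0.01, -0.02, -0.02, 0.0]
[-0.01, 0.0, -0.01, -0.02, -0.02, 0.0]
[-0.01, 0.0, -0.01, -0.02, -0.02, 0.0]
```

>>> {"method": "drive_tool", "body": {
  "deltas": [0,0,0,0,0,0,0,0,0,0,0,0,0,0,0,0,0,0,0,0,0,0,0,0,0,0,0,0,0,0],
  "grip": 1,
  "squeeze": 25
}}

```text
time: 11.0
tcp_pos: [0.5334, -0.0271, 0.0188]
tcp_rot: [-0.0, 1.0, -0.001, 0.0]
contact_force: [-0.2, -0.0, -1.7]
opening: 0.0515
```

>>> {"method": "drive_tool", "body": {
  "deltas": [0,0,0,0,0,0,0,0,0,0,0,0,0,0,0,0,0,0,0,0,0,0,0,0,0,0,0,0,0,0],
  "squeeze": 70
}}

```text
time: 11.5
tcp_pos: [0.5331, -0.0271, 0.0186]
tcp_rot: [-0.0, 1.0, -0.001, 0.0]
contact_force: [0.3, -0.4, -0.9]
opening: 0.051
```

```bash
python3 plan.py .533 -.027 .018 0 1
```

```text
t 11.5 p [ 0.5331 -0.0271  0.0186] rot left [-0.08  0.02  0.  ] open 0.051 F [ 0.3 -0.4 -0.9] j [-0.15  0.19  1.86 -0.    1.08 -1.72]
tool z [ 0.    -0.001 -1.   ] delta world mm [-0.1  0.1 -0.6]
[0.01, 0.01, 0.06, -0.08, 0.02, 0.0]
```

>>> {"method": "drive_tool", "body": {
  "deltas": [0,0,-0.6,0,0,0,0,0,-1.2,0,0,0,0,0,-1.8,0,0,0,0,0,-2,0,0,0,0,0,-2,0,0,0]
}}

```text
time: 12.0
tcp_pos: [0.5305, -0.0267, 0.0965]
tcp_rot: [-0.0, 1.0, -0.0, -0.003]
contact_force: [0.2, -0.1, -1.2]
opening: 0.0513
```

```bash
python3 - <<'E'
from h import *
im,d=viewer.capture('scene'); u,v=map(int,proj('scene',(.533,-.027,.09)))
cv2.imwrite('pics/l1.png',cv2.resize(im[v-40:v+50,u-50:u+50,::-1],None,fx=6,fy=6,interpolation=2))
E
python3 plan.py .56 -.045 .21 30 10
```

```text
t 12.05 p [ 0.533  -0.027   0.1006] rot left [-7.000e-02 -3.002e+01  3.000e-02] open 0.0508 F [ 3.3 -0.5  1.6] j [-0.15  0.08  1.83 -0.    1.24 -1.72]
tool z [-0.    -0.001 -1.   ] delta world mm [ 27.  -18.  109.4]
[-0.27, -0.18, -1.09, -0.01, -3.0, 0.0]
[-0.33, -0.18, -1.08, -0.01, -3.0, 0.0]
[-0.38, -0.18, -1.06, -0.01, -3.0, 0.0]
[-0.44, -0.18, -1.04, -0.01, -3.0, 0.0]
[-0.49, -0.18, -1.01, -0.01, -3.0, 0.0]
[-0.54, -0.18, -0.99, -0.01, -3.0, 0.0]
[-0.59, -0.18, -0.96, -0.01, -3.0, 0.0]
[-0.64, -0.18, -0.92, -0.01, -3.0, 0.0]
[-0.69, -0.18, -0.89, -0.01, -3.0, 0.0]
[-0.74, -0.18, -0.85, -0.01, -3.0, 0.0]
```

View pics/l1.png

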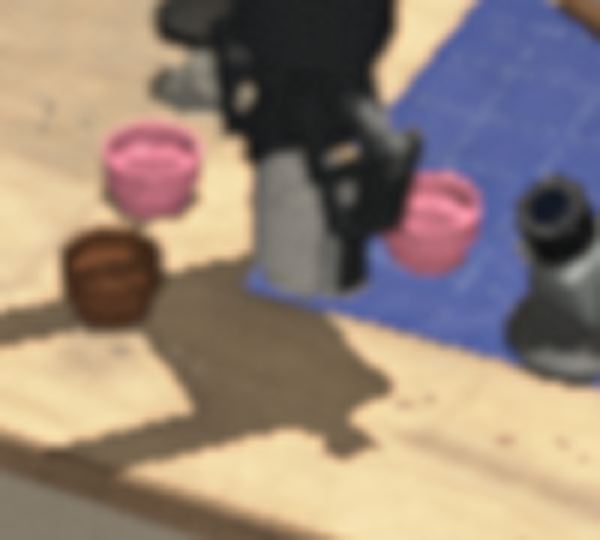

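The pair lifted together: the nested body is in the jaws at crop (300,220), and nothing is left on the bench. Next I tilt while rising.

>>> {"method": "drive_tool", "body": {
  "deltas": [-0.3,-0.2,-1.1,0,-3,0,-0.3,-0.2,-1.1,0,-3,0,-0.4,-0.2,-1.1,0,-3,0,-0.4,-0.2,-1.0,0,-3,0,-0.5,-0.2,-1.0,0,-3,0]
}}

```text
time: 12.55
tcp_pos: [0.5486, -0.0372, 0.1608]
tcp_rot: [-0.001, 0.991, -0.001, 0.137]
contact_force: [0.2, 0.0, -0.6]
opening: 0.0511
```

>>> {"method": "drive_tool", "body": {
  "deltas": [-0.5,-0.2,-1,0,-3,0,-0.6,-0.2,-1,0,-3,0,-0.6,-0.2,-0.9,0,-3,0,-0.7,-0.2,-0.9,0,-3,0,-0.7,-0.2,-0.9,0,-2,0]
}}

```text
time: 13.05
tcp_pos: [0.5596, -0.0474, 0.2205]
tcp_rot: [-0.001, 0.965, -0.002, 0.263]
contact_force: [-0.9, 0.5, -1.3]
opening: 0.051
```

```bash
python3 plan.py .5887 -.061 .1927 30 5
```

```text
t 13.05 p [ 0.5596 -0.0474  0.2205] rot left [-0.15  0.51  0.17] open 0.051 F [-0.9  0.5 -1.3] j [-0.25 -0.44  2.14  0.16  0.93 -1.89]
tool z [ 0.508 -0.003 -0.862] delta world mm [ 29.1 -13.6 -27.8]
[-0.22, -0.27, 0.78, -0.03, 0.1, 0.03]
[-0.22, -0.27, 0.77, -0.03, 0.1, 0.03]
[-0.22, -0.27, 0.77, -0.03, 0.1, 0.03]
[-0.22, -0.27, 0.77, -0.03, 0.1, 0.03]
[-0.22, -0.27, 0.77, -0.03, 0.1, 0.03]
```

>>> {"method": "drive_tool", "body": {
  "deltas": [-0.2,-0.3,0.8,0,0.2,0,-0.2,-0.3,0.8,0,0.1,0,-0.2,-0.3,0.8,0,0.1,0.1,-0.2,-0.2,0.7,0,0,0,0,0,0,0,0,0]
}}

```text
time: 13.55
tcp_pos: [0.5839, -0.0596, 0.1958]
tcp_rot: [-0.0, 0.966, -0.002, 0.259]
contact_force: [-0.3, 0.5, -2.4]
opening: 0.0508
```

```bash
python3 plan.py .5887 -.061 .1927 30 1
```

```text
t 13.55 p [ 0.5839 -0.0596  0.1958] rot left [-0.18  0.02  0.05] open 0.0508 F [-0.3  0.5 -2.4] j [-0.27 -0.33  2.1   0.17  0.87 -1.91]
tool z [ 0.5   -0.003 -0.866] delta world mm [ 4.8 -1.4 -3.1]
[-0.26, -0.13, 0.51, -0.18, 0.02, 0.05]
```

>>> {"method": "drive_tool", "body": {
  "deltas": [-0.2,-0.1,0.5,-0.2,0,0,0,0,0,0,0,0,0,0,0,0,0,0,0,0,0,0,0,0,0,0,0,0,0,0]
}}

```text
time: 14.05
tcp_pos: [0.5881, -0.0603, 0.1903]
tcp_rot: [-0.001, 0.966, 0.001, 0.257]
contact_force: [0.0, 0.6, -1.1]
opening: 0.0508
```

```bash
python3 plan.py .5887 -.061 .1927 30 1
python3 - <<'E'
from h import *
s=read_state(); o=[]
for n in('scene','top'):
    im,d=viewer.capture(n); u,v=map(int,proj(n,(.62,-.06,.14))); im=im[...,::-1].copy(); P=cloud(n,d)
    x0,y0=u-40,v-40
    c=cv2.resize(im[y0:y0+85,x0:x0+80],None,fx=5,fy=5,interpolation=2)
    dd=np.array([-.5,0,.866]);U=np.array([0,1,0]);V=np.cross(dd,U); p=np.array(s['tcp_pos']); z=R.from_quat(s['tcp_rot']).as_matrix()[:,2]
    base=p+.0186*z; print(n,'base est',np.round(base,4))
    if n=='scene':
        for cc,r,col,b in(((.598,-.061,.1766),.020,(0,255,0),dd),(base,.020,(0,0,255),-z),(base-.05*z,.026,(0,0,255),-z),(base-.014*z,.026,(0,0,255),-z),((.648,-.061,.09),.019,(0,255,255),dd)):
            V=np.cross(b,U);q=np.array([proj(n,np.array(cc)+r*(U*np.cos(a)+V*np.sin(a))) for a in np.linspace(0,6.3,50)])
            cv2.polylines(c,[((q-[x0,y0]+.5)*5).astype(np.int32)],True,col,1)
    o.append(c)
cv2.imwrite('pics/f1.png',cv2.hconcat(o))
E
```

```text
t 14.05 p [ 0.5881 -0.0603  0.1903] rot left [ 0.09 -0.19  0.04] open 0.0508 F [ 0.   0.6 -1.1] j [-0.27 -0.31  2.09  0.18  0.86 -1.92]
tool z [ 0.497  0.002 -0.868] delta world mm [ 0.6 -0.7  2.4]
[-0.17, -0.07, -0.18, 0.09, -0.19, 0.04]
scene base est [ 0.5974 -0.0603  0.1742]
top base est [ 0.5974 -0.0603  0.1742]
```

View pics/f1.png

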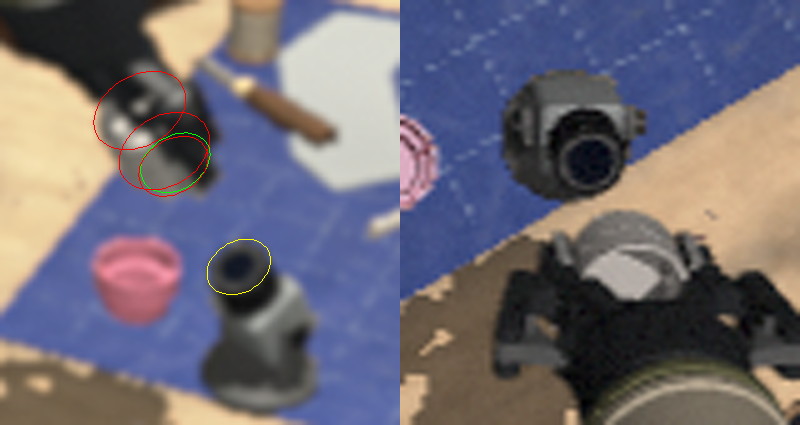

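Run:
```python
from h import *
s=read_state(); print(s['time'],s['tcp_pos'],s['joint_velocities'].round(4)); n='top'
im,d=viewer.capture(n); x0,y0=360,175; P=cloud(n,d)
c=cv2.resize(im[y0:y0+60,x0:x0+75,::-1],None,fx=10,fy=10,interpolation=2)
p=np.array(s['tcp_pos']); z=R.from_quat(s['tcp_rot']).as_matrix()[:,2]; base=p+.0186*z+[0,.0025,0]; U=np.array([0,1,0]);V=np.cross(-z,U)
for h,r,col in((0,.02,(0,255,0)),(.032,.026,(0,255,255)),(.05,.026,(0,0,255)),(.05,.0235,(0,0,255))):
    q=np.array([proj(n,base-h*z+r*(U*np.cos(a)+V*np.sin(a))) for a in np.linspace(0,6.3,50)]); cv2.polylines(c,[((q-[x0,y0]+.5)*10).astype(np.int32)],True,col,1)
cv2.imwrite('pics/f2.png',c)
# heights along axis
r=P-(base); h=-(r@z); rad=np.linalg.norm(r+h[...,None]*z,axis=-1)
m=(rad>.0225)&(rad<.0275)&(h>.0)&(h<.07)
print('h along axis of ring pts',m.sum(),np.round(np.percentile(h[m],[10,50,80,90,95,99]),4)); m=(rad<.019)&(h>-.01)&(h<.08); print('inside',m.sum(),np.round(np.percentile(h[m],[5,25,50,75,95]),4))
```

```text
14.15 [ 0.58817554 -0.06033088  0.19044286] [ 0.0004  0.0005  0.0005 -0.0004  0.0017  0.0007]
h along axis of ring pts 171 [0.0186 0.0338 0.0467 0.0498 0.0516 0.0569]
inside 114 [0.0171 0.0195 0.0208 0.022  0.0252]
```

View pics/f2.png

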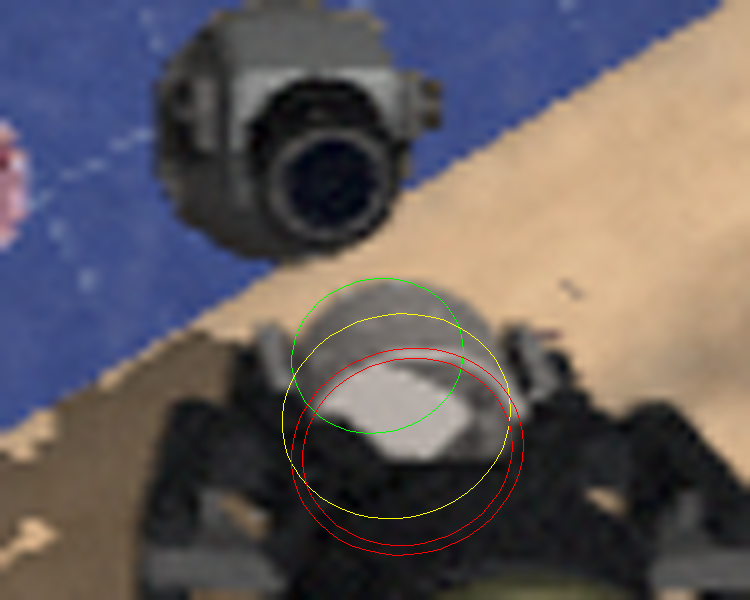

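The checks hold: rim about 50 mm and inner floor about 20.5 mm above the underside, so the pair is fully nested. It is still, aligned and about 2–3 mm from the focus, so I'm handing in.

```bash
python3 -c "
from h import *
print(bot.job_done())"
```

```text
the job is handed in; nothing more can be done
None
```

I set the left aluminium cup into the right one and lifted the nested pair by the lower collar. I handed in at about 14.2 s of the 48 s allowed, with the pair held in front of the inspection camera. The hand-in reports no verdict, so the result rests on my own checks.

**Nesting on the bench:** the rim read about 0.049 m high in both views, against 0.050 m expected. The pair looked upright and concentric.

**Final pose:**
- **Position:** the pair's underside is estimated at (0.597, -0.060, 0.174) m. My estimate of the point 10 cm in front of the lens is (0.598, -0.061, 0.177) m, so it is about 3 mm off.
- **Angle:** the tool axis is within about 0.2° of the line of sight I assumed, 60° up and leaning toward -x. I judged the lean direction from overlays as 180–183°.
- **Still nested:** the rim is about 50 mm and the inner floor about 20.5 mm above the underside.
- **Grip and motion:** the jaws are stopped at 51 mm with 70 N squeeze. The arm is still, and I saw no sign of contact with the camera or the bystanders.

**What disagreed or went unchecked:**
- **Camera disagreement:** the two camera views differed by about 5 mm in y. I used the middle value, and the insertion went in with no contact force. In the last top-view overlay the pair sat 2–3 mm off my bias-corrected outline, well inside the 20 mm tolerance.
- **Lens plane fits:** they gave 51–56° elevation. I trusted the stated 60°, which the overlays matched.
- **Force on the lower cup:** I could not measure it separately. It rose with the pair, so the fingers are holding it.

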